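# Stand the tipped solvent bottles back up in the bench tray

### The job

Two of the bottles in the aluminium tray have tipped over. Stand both upright on their bases, cap up, in the gaps of the row along the middle of the tray, a finger's width or more clear of whatever stands beside them. Set them down gently, without dropping them, and leave the other two things in the row standing where they are.

Things in the scene. Friction and masses are not known exactly. Their poses are not given: they have to be found in the camera images.
- bottle_a: tipped white plastic bottle (two alike): square body 48 x 48 x 94 mm, then a neck and round grey cap 32 mm across; 130 mm long in all, 0.13 to 0.25 kg. Origin on its axis, 65 mm from the base and from the cap's end; +z along the axis to the cap, x and y square to the flat sides. Lies on a flat side across the tray, axis 24 mm over its floor, cap to the row's left or right, within 20 degrees of square to it.
- bottle_b: tipped white plastic bottle (two alike): square body 48 x 48 x 94 mm, then a neck and round grey cap 32 mm across; 130 mm long in all, 0.13 to 0.25 kg. Origin on its axis, 65 mm from the base and from the cap's end; +z along the axis to the cap, x and y square to the flat sides. Lies on a flat side across the tray, axis 24 mm over its floor, cap to the row's left or right, within 20 degrees of square to it.
- tray: shallow fixed aluminium tray with a row of four things: 460 mm (its x, along the row, roughly away from the robot) by 180 mm (its y), floor 4 mm thick, lip 4 mm thick and 12 mm high over the bench. Origin: centre of its underside, at bench height; the row's middle line is its x axis. The places are about 110 mm apart, the jar's is the farthest; the tipped bottles lie in two of the other three.
- bottle_up: standing neighbour in the row: a bottle of the same shape (48 x 48 mm, 130 mm high), upright; origin at the centre of its underside, z up
- jar: standing neighbour in the row: squat amber jar with a black lid, 58 mm in diameter, 80 mm high; origin at the centre of its underside, z up
Mind the look-alikes: they are no part of the job. Leave any blue or purple look-alike of the bottle_b alone.

How it is judged:
By the outcome, as a careful person would: the job done as asked, in the order asked, and still so for the second after the job is handed in, with the robot touching nothing.
It also fails if it takes over 58 s, if anything falls off the work surface, if the arm or the gripper's body presses on something with over 40 N, if the wrist force passes 120 N, or if a joint passes its speed limit or range.

### The arm

A 6-joint arm with a two-finger parallel gripper is mounted at the origin on the work surface. World frame = base frame: x ahead of the robot, y to its left, z up, the work surface at z = 0. Lengths are in m, angles in rad, forces in N, time in s.
With the tool pointing down it reaches from about 0.3 to 0.875 m from the base axis. Payload 6.4 kg.
Tool frame: the origin (TCP) lies between the finger pads; the fingertips stand 17 mm ahead of it and the grasp point (between the pads) lies 2 mm behind it; z points along the fingers, y is the direction in which the jaws open and shut (so a half turn about z gives the same grasp; the last joint's range is limited). The gripper opens to 85 mm and grips with 20 to 120 N. Pads are 22 mm wide; open, the fingers measure 114 mm over their backs; the gripper's body (76 mm by 85 mm) begins 54 mm behind the grasp point. The pads swing forward as they close: fully open they stand 13 mm farther back than shut.
Start: joints at [1.102, 0.181, 1.607, -0, 1.354, -0.206], TCP at [0.149, 0.555, 0.248] pointing down, gripper open.
Joint ranges: [-2.99, 2.99], [-0.89, 2.07], [0.3, 2.58], [-1.14, 4.28], [0, 2.63], [-3.12, 3.12]. Speed limits (rad/s): [2.57, 2.57, 3.01, 3.14, 3.14, 3.14].

### API

Orientations are given as [roll, pitch, yaw] about the fixed x, y, z axes, in that order (R = Rz(yaw) Ry(pitch) Rx(roll)).
In Python, from workcell import get_state, get_image, get_calibration, ticket gives the robot as it stands. The module is installed in compiled form; this text tells all that it offers.
- The arm moves only by the tool send_rows, never from a script. Its argument "moves" is a list of rows, each a list of 5 numbers: the shift along the tool's x, y, z in m, then the turn about the tool's z in degrees, then the closure, from 0 (fully open) to 1 (shut). A call has 1 to 8 rows; each row is the pose to reach, as a shift and turn from the pose measured when the call began, along the tool's axes at that moment; what a row does not reach only later rows make up. A row lasts 1/8 s, in which the tool goes at most 62.5 mm and 10.7 degrees, less where a joint would pass 70% of its speed; a pose out of reach is approached as far as the arm can. A call with a gripper value outside its range is refused whole. The fingers move at their own pace and stop on an object; the grip force is fixed at half the most. Time passes only in rows, so rows that repeat a pose let the fingers close. It gives the time, the measured TCP pose, the force and the opening at its end, in the units of the state.
- get_state(): the state, without advancing time (a new reading comes with each control period).
- get_image(name): name is "scene" or "top" or "wrist"; returns (picture, depth): 400x640x3 uint8, red, green, blue; 400x640 float32, m along the optical axis (not along the pixel's ray), 0 where there is no reading.
- get_calibration(name): a dict with "fx", "fy", "cx", "cy" (pixels), "xyz" and "orientation" of the camera in the world. Camera axes: x right, y down, z forward; pixel columns grow to the right and rows downward; lengths in m; the calibration is good to about 2 mm. A picture is of the moment at which its call begins: read the wrist's pose just before it. get_calibration takes no time and is no camera call; for the wrist camera it gives the pose at the moment of the call.
- ticket.close_job(): hands the job in, once; it reports no verdict.
The state is a dict: "t": time; "joint_pos": joint angles; "qd": joint speeds; "tau": joint torques, N m; "position": TCP position; "orientation": TCP orientation; "contact_force": force on the tool from outside, world axes, zero at the start; "wrist_torque": the same for the moment, N m; "opening": opening from 0.0 (shut) to 1.0 (fully open).
Only numpy, scipy, OpenCV 4.12 (cv2) and the standard library are available. Lean on these libraries where they do the work, as an engineer would, in place of code of your own. Each camera call takes 0.05 s, during which the arm holds its last target.

## Working session

There is one attempt and no reset: what is moved stays moved. The work goes in short steps, Python scripts to look and compute and a tool call to move; the robot and the scene stay as the last step left them, time stands still between calls to the robot, and variables do not carry over. Pictures are saved under pics/ and viewed, and the job is handed in when it is done.

Besides the shell and the picture viewer there is one more tool, called after "Call:" as name(argument=value, ...), one argument or row to a line, values as JSON. send_rows: Moves the arm, as the interface text tells. Its arguments: {"type":"object","properties":{"moves":{"type":"array"}},"required":["moves"]}

```bash
mkdir -p pics; cat > h.py <<'E'
import numpy as np, cv2
from workcell import get_state, get_image, get_calibration, ticket
from scipy.spatial.transform import Rotation as R
def cal(n):
    c=get_calibration(n); return c
def rot(c): 
    return R.from_euler('xyz',c['orientation']).as_matrix()
def grab(n,tag):
    c=get_calibration(n); im,d=get_image(n)
    cv2.imwrite(f'pics/{tag}.png',im[:,:,::-1]); np.savez(f'{tag}.npz',im=im,d=d,M=rot(c),t=np.array(c['xyz']),k=np.array([c['fx'],c['fy'],c['cx'],c['cy']]))
def load(tag): return np.load(f'{tag}.npz')
def cloud(z):
    d=z['d'];v,u=np.mgrid[:d.shape[0],:d.shape[1]];fx,fy,cx,cy=z['k']
    P=np.stack([(u-cx)/fx*d,(v-cy)/fy*d,d],-1)@z['M'].T+z['t']
    return P
def onplane(z,uv,h):
    fx,fy,cx,cy=z['k'];uv=np.atleast_2d(uv).astype(float)
    r=np.stack([(uv[:,0]-cx)/fx,(uv[:,1]-cy)/fy,np.ones(len(uv))],-1)@z['M'].T
    return z['t']+r*((h-z['t'][2])/r[:,2])[:,None]
E
python3 - <<'E'
from h import *
print(get_state())
for n in('scene','top'): print(n,get_calibration(n)); grab(n,n+'0')
E
```

```text
{'t': 0.0, 'joint_pos': array([ 1.10172818e+00,  1.81568790e-01,  1.60800762e+00,  1.88659168e-05,
        1.35382730e+00, -2.06326832e-01]), 'qd': array([ 0.00040098,  0.00369979, -0.00035359,  0.00052307,  0.00095258,
       -0.00063028]), 'tau': array([-1.66518937e-03, -4.44890535e+01, -3.51320779e+01, -4.90715356e-04,
        9.55209020e-03, -3.19956064e-05]), 'position': array([0.14909088, 0.55478421, 0.24736873]), 'orientation': array([-3.13982378e+00, -3.89050624e-04,  2.87884692e+00]), 'contact_force': array([ 0.26284242, -0.72473767,  0.72123697]), 'wrist_torque': array([-0.0199644 ,  0.03810691,  0.00888463]), 'opening': 0.9996451128071063}
scene {'fx': 484.93005734734135, 'fy': 484.93005734734135, 'cx': 312.0396982486633, 'cy': 204.6649335178365, 'xyz': array([1.1272098 , 0.46260196, 0.6759457 ]), 'orientation': array([-2.35595336, -0.01651898,  2.26401767])}
top {'fx': 517.1047517498297, 'fy': 517.1047517498297, 'cx': 316.8150109288503, 'cy': 201.99876438049833, 'xyz': array([0.53193789, 0.08161352, 1.10953426]), 'orientation': array([-3.06882666,  0.00526086, -1.54195129])}
```

View pics/top0.png

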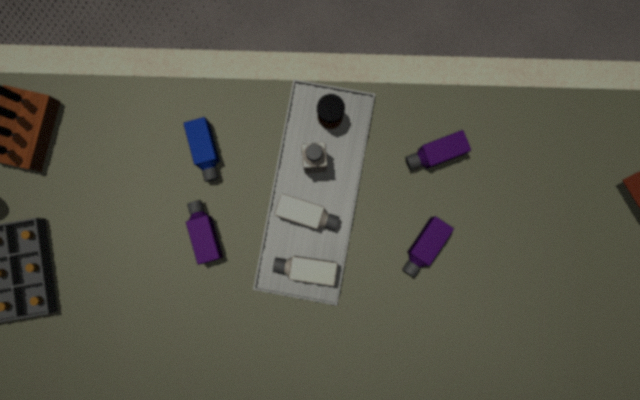

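View pics/scene0.png

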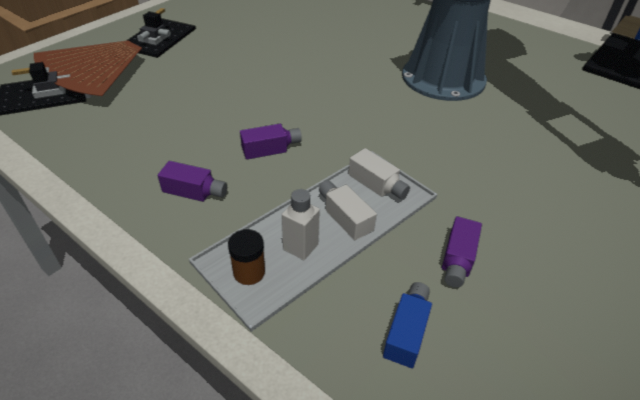

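The two white tipped bottles lie at about top (308,213), cap right, and (305,270), cap left. The standing bottle is at (315,155) and the jar at (330,110). The blue and purple bottles, at (202,148), (203,233), (440,150) and (428,245), lie outside the tray and are to be left alone. Next I'll measure the white ones.

```bash
python3 - <<'E'
from h import *
z=load('top0');P=cloud(z);im=z['im'];
c=cv2.resize(im[75:310,240:390],None,fx=2.5,fy=2.5,interpolation=cv2.INTER_CUBIC)
cv2.imwrite('pics/crop0.png',np.clip(c[:,:,::-1]*1.6,0,255).astype(np.uint8))
# tray: by floor colour region via corners
g=cv2.cvtColor(im,cv2.COLOR_RGB2HSV)
for uv in [(300,100),(345,200),(308,213),(305,270),(315,155),(330,110),(202,148),(333,222),(280,266)]:
    print(uv,g[uv[1],uv[0]],im[uv[1],uv[0]],P[uv[1],uv[0]].round(3))
h=P[:,:,2]
# tray mask
sat=g[:,:,1];m=np.zeros(h.shape,np.uint8);m[78:310,245:385]=1
tm=((sat<30)&(g[:,:,2]>90)&(m>0)).astype(np.uint8)
cs,_=cv2.findContours(cv2.morphologyEx(tm,cv2.MORPH_CLOSE,np.ones((15,15))),0,2);cc=max(cs,key=cv2.contourArea)
r=cv2.minAreaRect(cc);print('tray',r);b=cv2.boxPoints(r);q=onplane(z,b,0.010);print(q.round(4),np.linalg.norm(np.roll(q,-1,0)-q,axis=1),q.mean(0))
# objects by height
om=((h>0.03)&(h<0.2)&(m>0)&(z['d']>0)).astype(np.uint8)
n,l,s,ct=cv2.connectedComponentsWithStats(om)
for i in range(1,n):
    if s[i,4]<150: continue
    p=P[l==i];r=cv2.minAreaRect((p[:,:2]*1000).astype(np.float32));print(s[i],ct[i].round(),'z',np.percentile(p[:,2],[5,50,95]).round(3),r)
E
```

```text
(300, 100) [ 23  15 138] [138 136 130] [0.833 0.133 0.006]
(345, 200) [ 30   9 138] [138 138 133] [0.532 0.082 1.11 ]
(308, 213) [ 36  17 152] [150 152 142] [0.586 0.107 0.051]
(305, 270) [ 33  15 150] [149 150 141] [0.47  0.109 0.051]
(315, 155) [24 16 82] [82 81 77] [0.693 0.095 0.132]
(330, 110) [105  27  19] [17 18 19] [0.793 0.068 0.085]
(202, 148) [111 205 112] [ 22  50 112] [0.715 0.331 0.048]
(333, 222) [30  4 71] [71 71 70] [0.569 0.055 0.041]
(280, 266) [30  7 71] [71 71 69] [0.476 0.162 0.038]
tray ((314.4219665527344, 191.51358032226562), (86.19612121582031, 216.18557739257812), 10.684913635253906)
[[ 0.4227  0.2208  0.01  ]
 [ 0.8816  0.1511  0.01  ]
 [ 0.8513 -0.0333  0.01  ]
 [ 0.3947  0.0416  0.01  ]] [0.46421698 0.18687511 0.4627572  0.18142421] [0.63759023 0.09506978 0.01      ]
[316  93  29  33 747] [330. 109.] z [0.045 0.083 0.086] ((799.8887329101562, 67.64788818359375), (56.1337890625, 56.653968811035156), 78.99626159667969)
[301 142  26  30 676] [314. 156.] z [0.054 0.1   0.134] ((700.3942260742188, 98.3619384765625), (48.628509521484375, 47.95305633544922), 6.093398094177246)
[ 274  193   65   37 1333] [305. 212.] z [0.037 0.05  0.054] ((586.1118774414062, 108.83014678955078), (129.12039184570312, 48.01272201538086), 73.61869049072266)
[ 272  256   65   30 1361] [307. 269.] z [0.038 0.05  0.054] ((471.671630859375, 112.21574401855469), (129.98521423339844, 47.97218322753906), 83.27271270751953)
```

View pics/crop0.png

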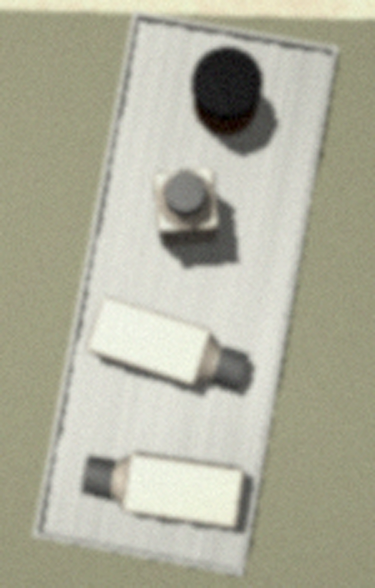

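Measured sizes match (129–130 × 48 mm, top about 52 mm), and row places come out at ±55/±165 mm. Only the white bottles fit the description. My plan is to grip a cap lightly and lift it so the bottle swings upright, then grip firmly, move it to the row line and set it down. I'll do the far bottle first.

```bash
cat >> h.py <<'E'
def go(x,y,z,yawdeg=None):
    s=get_state();M=R.from_euler('xyz',s['orientation']).as_matrix()
    d=M.T@(np.array([x,y,z])-s['position']); yaw=np.degrees(s['orientation'][2])
    print('t',round(s['t'],2),'pos',s['position'].round(4),'yaw',yaw.round(1),'F',s['contact_force'].round(1),'open',round(s['opening'],3))
    t=None if yawdeg is None else -((yawdeg-yaw+180)%360-180)
    print('shift mm',(d*1000).round(1),'turn',t)
E
python3 - <<'E'
from h import *
go(.572,.0608,.14,73.6)
E
```

```text
t 0.1 pos [0.1492 0.5549 0.2475] yaw 164.9 F [0.4 0.6 0.1] open 1.001
shift mm [-536.7 -367.1  107.9] turn 91.34532126786013
```

Call:
send_rows(
  moves=[
    [-0.045,-0.031,0,10,0],
    [-0.09,-0.062,0,20,0],
    [-0.135,-0.093,0,30,0],
    [-0.18,-0.124,0,40,0],
    [-0.225,-0.155,0,50,0],
    [-0.27,-0.186,0,60,0],
    [-0.315,-0.217,0,70,0],
    [-0.36,-0.248,0,80,0],
  ],
)

```text
t: 1.1
position: [0.4331, 0.2203, 0.2476]
orientation: [-3.141, 0.001, 1.477]
contact_force: [0.3, 0.6, -1.2]
opening: 0.998
```

```bash
python3 - <<'E'
from h import *
go(.572,.0608,.14,73.6)
E
```

```text
t 1.1 pos [0.4331 0.2203 0.2476] yaw 84.6 F [ 0.3  0.6 -1.2] open 0.998
shift mm [-145.6  153.4  107.6] turn 11.008567419156861
```

Call:
send_rows(
  moves=[
    [-0.045,0.045,0,4,0],
    [-0.09,0.09,0.02,8,0],
    [-0.13,0.135,0.05,11,0],
    [-0.146,0.153,0.08,11,0],
    [-0.146,0.153,0.1,11,0],
    [-0.146,0.153,0.108,11,0],
    [-0.146,0.153,0.108,11,0],
  ],
)

```text
t: 1.98
position: [0.5711, 0.0608, 0.1393]
orientation: [-3.14, 0.002, 1.285]
contact_force: [-0.1, 0.2, 0.1]
opening: 1.001
```

```bash
python3 - <<'E'
from h import *
go(.572,.0608,.026,73.6)
print(get_calibration('wrist'))
grab('wrist','w1')
E
```

```text
t 1.98 pos [0.5711 0.0608 0.1393] yaw 73.6 F [-0.1  0.2  0.1] open 1.001
shift mm [  0.5   1.1 113.3] turn 0.036810088327740687
{'fx': 286.20156068765084, 'fy': 286.20156068765084, 'cx': 315.7593285241181, 'cy': 196.2700829322812, 'xyz': array([0.59045355, 0.12724291, 0.26341083]), 'orientation': array([ 2.86536771e+00,  3.77685724e-04, -2.86813139e-01])}
```

View pics/w1.png

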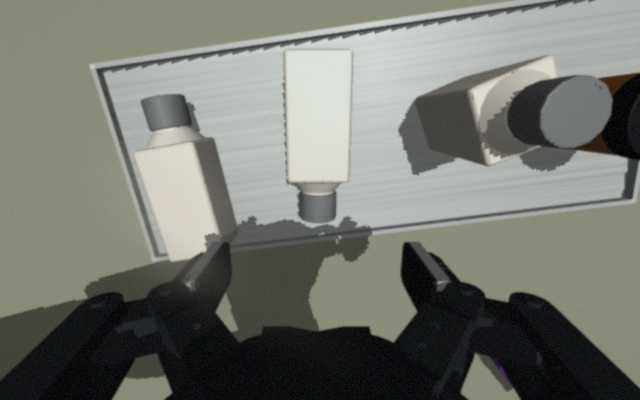

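The wrist view shows the far bottle centred between the jaws at column 318, with its cap at (318,207), so it is well aligned. I'll descend and close partly.

Call:
send_rows(
  moves=[
    [-0.001,0.001,0.03,0,0],
    [-0.002,0.001,0.06,0,0],
    [-0.002,0.001,0.085,0,0],
    [-0.002,0.001,0.105,0,0],
    [-0.002,0.001,0.112,0,0.2],
    [-0.002,0.001,0.113,0,0.5],
    [-0.002,0.001,0.113,0,0.58],
    [-0.002,0.001,0.113,0,0.58],
  ],
)

```text
t: 3.02
position: [0.5727, 0.0585, 0.0281]
orientation: [3.14, 0.001, 1.285]
contact_force: [-0.2, 0.4, 0.7]
opening: 0.421
```

Call:
send_rows(
  moves=[
    [0,0,0,0,0.6],
    [0,0,0,0,0.62],
    [0,0,0,0,0.63],
    [0,0,0,0,0.63],
  ],
)

```text
t: 3.52
position: [0.5729, 0.0584, 0.0284]
orientation: [3.14, 0.001, 1.286]
contact_force: [-1.5, -0.1, 3.3]
opening: 0.373
```

Call:
send_rows(
  moves=[
    [0.002,0,-0.01,0,0.63],
    [0.006,0,-0.02,0,0.63],
    [0.01,0,-0.029,0,0.63],
    [0.015,0,-0.038,0,0.63],
    [0.015,0,-0.038,0,0.63],
  ],
)

```text
t: 4.15
position: [0.5779, 0.0733, 0.0675]
orientation: [3.138, 0.001, 1.286]
contact_force: [0.2, -0.4, -0.7]
opening: 0.374
```

```bash
python3 - <<'E'
from h import *
go(.572,.0608,.026,73.6)
grab('wrist','w2');grab('scene','s2')
a=cv2.imread('pics/s2.png')[120:270,250:470]; cv2.imwrite('pics/s2c.png',cv2.resize(a,None,fx=3,fy=3))
E
```

```text
t 4.15 pos [0.5779 0.0733 0.0675] yaw 73.7 F [ 0.2 -0.4 -0.7] open 0.374
shift mm [-13.6  -2.3  41.5] turn 0.09314607402103547
```

View pics/w2.png

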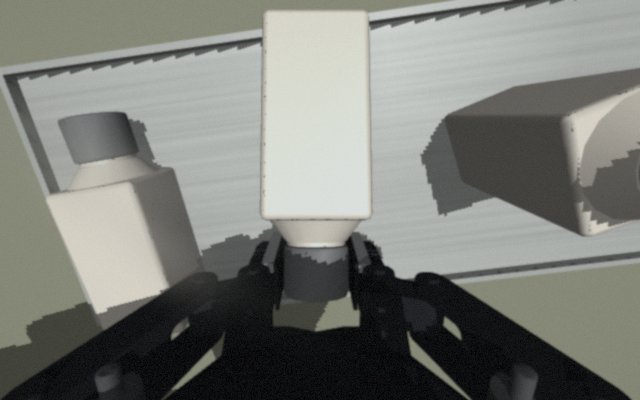

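View pics/s2c.png

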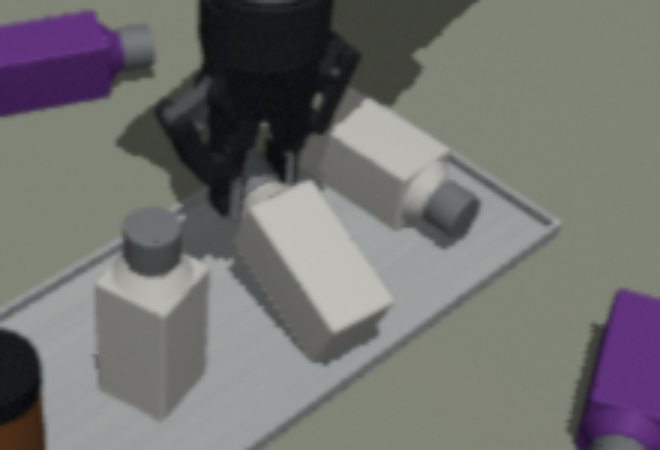

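```bash
cat >> h.py <<'E'
def tilt(tag,col=(285,350),rows=range(20,320,20)):
    z=load(tag);P=cloud(z)
    for r in rows:
        p=P[r,col[0]:col[1]]; print(r,np.median(p,0).round(3),z['im'][r,(col[0]+col[1])//2])
E
python3 - <<'E'
from h import *
tilt('w2')
E
```

```text
20 [0.609 0.178 0.05 ] [216 215 204]
40 [0.607 0.17  0.053] [215 217 204]
60 [0.604 0.162 0.056] [215 215 205]
80 [0.602 0.153 0.059] [214 218 206]
100 [0.599 0.146 0.062] [218 221 211]
120 [0.597 0.138 0.065] [216 221 212]
140 [0.595 0.13  0.068] [217 222 212]
160 [0.593 0.122 0.071] [218 222 215]
180 [0.59  0.115 0.074] [217 222 216]
200 [0.588 0.107 0.077] [217 222 218]
220 [0.586 0.098 0.078] [155 151 143]
240 [0.583 0.089 0.074] [194 189 180]
260 [0.58  0.081 0.077] [113 116 117]
280 [0.578 0.073 0.08 ] [57 61 60]
300 [0.575 0.063 0.082] [58 59 57]
```

Tilt is about 20° with the base still on the floor, so the pivot works. A full arc would put the base against the lip, so I'll lift nearly straight up and let it swing.

Call:
send_rows(
  moves=[
    [0.005,0,-0.009,0,0.63],
    [0.01,0,-0.018,0,0.63],
    [0.015,0,-0.026,0,0.63],
    [0.02,0,-0.034,0,0.63],
    [0.02,0,-0.042,0,0.63],
    [0.02,0,-0.05,0,0.63],
    [0.02,0,-0.05,0,0.63],
  ],
)

```text
t: 5.12
position: [0.5835, 0.0919, 0.1177]
orientation: [3.137, 0.001, 1.286]
contact_force: [-0.5, -1.7, 5.1]
opening: 0.375
```

```bash
python3 - <<'E'
from h import *
go(.572,.0608,.026,73.6)
grab('wrist','w3')
tilt('w3')
E
```

```text
t 5.12 pos [0.5835 0.0919 0.1177] yaw 73.7 F [-0.5 -1.7  5.1] open 0.375
shift mm [-32.9  -2.7  91.7] turn 0.06079525158145316
20 [ 0.624  0.224 -0.   ] [141 145 126]
40 [ 0.619  0.211 -0.001] [140 143 125]
60 [ 0.616  0.198 -0.001] [142 145 127]
80 [0.612 0.183 0.003] [161 165 163]
100 [0.608 0.169 0.003] [193 198 196]
120 [0.602 0.155 0.047] [187 186 173]
140 [0.6   0.144 0.066] [189 185 176]
160 [0.597 0.135 0.082] [189 185 176]
180 [0.595 0.127 0.095] [190 185 174]
200 [0.593 0.119 0.106] [225 229 222]
220 [0.589 0.111 0.108] [223 229 226]
240 [0.587 0.103 0.116] [93 98 97]
260 [0.586 0.099 0.125] [81 84 84]
280 [0.584 0.092 0.132] [51 53 52]
300 [0.578 0.073 0.121] [51 53 55]
```

View pics/w3.png

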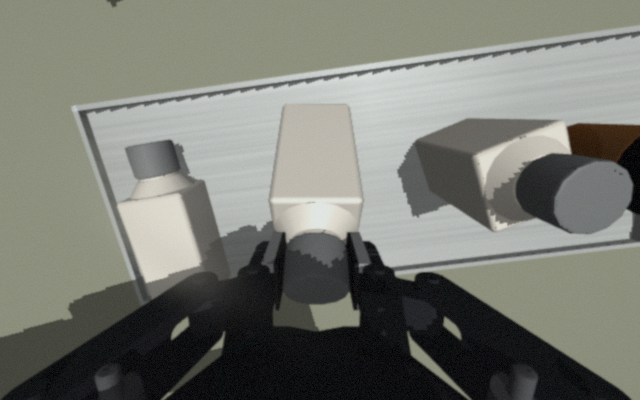

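Now about 59° upright. I'll continue the arc toward the base.

Call:
send_rows(
  moves=[
    [0.01,0,-0.002,0,0.63],
    [0.02,0,-0.004,0,0.63],
    [0.03,0,-0.005,0,0.63],
    [0.038,0,-0.005,0,0.63],
    [0.046,0,-0.004,0,0.63],
    [0.054,0,-0.003,0,0.63],
    [0.062,0,-0.002,0,0.63],
    [0.062,0,-0.002,0,0.63],
  ],
)

```text
t: 6.18
position: [0.6011, 0.1519, 0.1194]
orientation: [3.137, 0.001, 1.286]
contact_force: [0.5, 0.9, 4.6]
opening: 0.373
```

```bash
python3 - <<'E'
from h import *
go(.572,.0608,.026,73.6)
grab('wrist','w4');grab('scene','s4')
tilt('w4',rows=range(100,320,15))
a=cv2.imread('pics/s4.png')[100:270,250:470]; cv2.imwrite('pics/s4c.png',cv2.resize(a,None,fx=3,fy=3))
E
```

```text
t 6.17 pos [0.6011 0.1519 0.1194] yaw 73.7 F [0.5 0.9 4.6] open 0.373
shift mm [-95.5  -2.8  93.5] turn 0.10700071237283737
100 [ 0.625  0.229 -0.   ] [155 157 136]
115 [ 0.622  0.218 -0.001] [155 157 137]
130 [ 0.619  0.207 -0.   ] [155 158 137]
145 [ 0.615  0.195 -0.001] [158 160 140]
160 [0.612 0.183 0.003] [178 183 180]
175 [0.609 0.173 0.014] [128 125 120]
190 [0.608 0.171 0.056] [130 128 122]
205 [0.607 0.17  0.086] [129 127 120]
220 [0.607 0.166 0.099] [218 215 204]
235 [0.604 0.162 0.106] [222 220 208]
250 [0.604 0.16  0.12 ] [68 68 69]
265 [0.603 0.159 0.133] [72 74 74]
280 [0.601 0.152 0.134] [63 66 66]
295 [0.599 0.145 0.133] [68 70 69]
310 [0.596 0.136 0.133] [63 66 67]
```

View pics/w4.png

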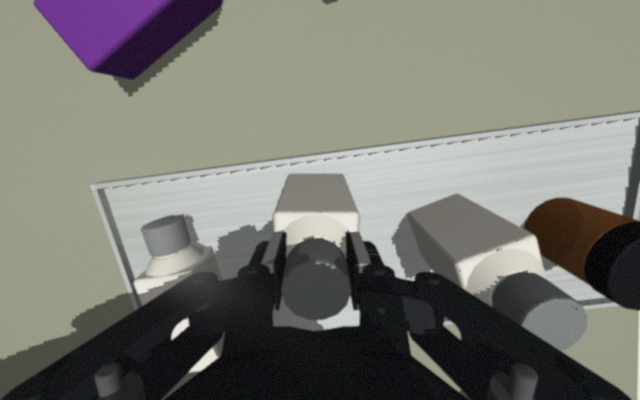

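View pics/s4c.png

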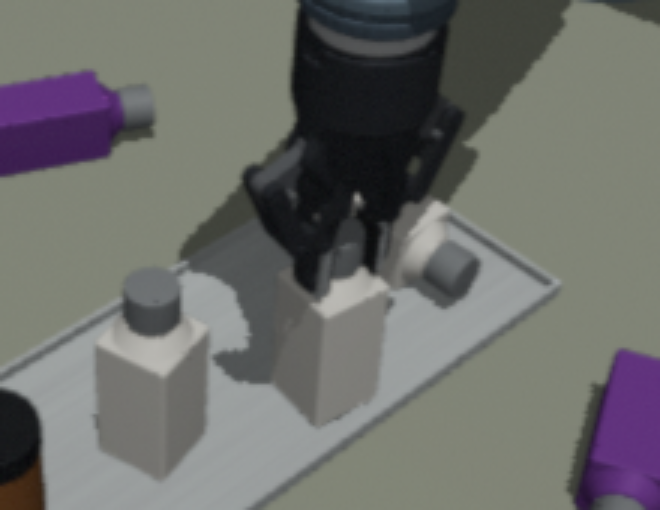

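The bottle is upright: its cap top reads 0.133–0.134 m, which matches. I'll tighten, lift 10 mm, carry it 51 mm to the row line and lower it slowly.

Call:
send_rows(
  moves=[
    [0,0,0,0,0.66],
    [0,0,0,0,0.7],
    [0,0,-0.005,0,0.7],
    [0,0,-0.01,0,0.7],
    [-0.01,-0.001,-0.01,0,0.7],
    [-0.022,-0.002,-0.01,0,0.7],
    [-0.034,-0.003,-0.01,0,0.7],
    [-0.044,-0.003,-0.01,0,0.7],
  ],
)

```text
t: 7.28
position: [0.5852, 0.1089, 0.1294]
orientation: [3.137, 0.001, 1.285]
contact_force: [-0.3, 0.0, -0.6]
opening: 0.356
```

Call:
send_rows(
  moves=[
    [-0.004,0,0,0,0.7],
    [-0.007,0,0,0,0.7],
    [-0.007,0,0.003,0,0.7],
    [-0.007,0,0.006,0,0.7],
    [-0.007,0,0.008,0,0.7],
    [-0.007,0,0.0095,0,0.7],
    [-0.007,0,0.0095,0,0.7],
  ],
)

```text
t: 8.15
position: [0.5833, 0.1023, 0.1198]
orientation: [3.137, 0.001, 1.285]
contact_force: [0.1, -0.8, -1.0]
opening: 0.354
```

```bash
python3 - <<'E'
from h import *
go(.5833,.1037,.1194,73.6)
grab('wrist','w5')
tilt('w5',rows=range(100,320,15))
E
```

```text
t 8.15 pos [0.5833 0.1023 0.1198] yaw 73.6 F [ 0.1 -0.8 -1. ] open 0.354
shift mm [ 1.3 -0.4  0.4] turn 0.0430053389724776
100 [0.607 0.18  0.003] [202 207 205]
115 [0.604 0.168 0.003] [197 203 199]
130 [0.602 0.157 0.003] [199 203 200]
145 [0.597 0.145 0.003] [195 199 196]
160 [0.594 0.133 0.003] [195 198 195]
175 [0.591 0.123 0.014] [120 117 110]
190 [0.59  0.122 0.057] [122 119 114]
205 [0.589 0.121 0.087] [126 122 115]
220 [0.588 0.117 0.1  ] [207 202 192]
235 [0.588 0.112 0.107] [212 207 195]
250 [0.586 0.11  0.121] [66 68 66]
265 [0.586 0.109 0.133] [62 66 66]
280 [0.583 0.102 0.134] [61 62 61]
295 [0.581 0.095 0.133] [59 63 64]
310 [0.577 0.087 0.133] [62 62 65]
```

Call:
send_rows(
  moves=[
    [0,0,0.0005,0,0.7],
    [0,0,0.001,0,0.7],
    [0,0,0.0015,0,0.7],
    [0,0,0.002,0,0.7],
    [0,0,0.002,0,0.7],
  ],
)

```text
t: 8.82
position: [0.5839, 0.1027, 0.1195]
orientation: [3.136, 0.0, 1.285]
contact_force: [-2.9, 1.5, 8.4]
opening: 0.361
```

Contact shows at 8 N. I'll release slowly, then rise.

Call:
send_rows(
  moves=[
    [0,0,0,0,0.66],
    [0,0,0,0,0.64],
    [0,0,0,0,0.63],
    [0,0,0,0,0.62],
    [0,0,0,0,0.6],
    [0,0,0,0,0.57],
    [0,0,0,0,0.52],
    [0,0,0,0,0.45],
  ],
)

```text
t: 9.82
position: [0.5838, 0.1027, 0.1194]
orientation: [3.136, 0.0, 1.285]
contact_force: [0.0, -0.6, -0.5]
opening: 0.55
```

```bash
python3 - <<'E'
from h import *
go(.5833,.1037,.1194,73.6)
grab('wrist','w6')
tilt('w6',rows=range(150,320,15))
E
```

```text
t 9.82 pos [0.5838 0.1027 0.1194] yaw 73.7 F [ 0.  -0.6 -0.5] open 0.55
shift mm [ 0.8 -0.8  0. ] turn 0.05253378754252935
150 [0.597 0.142 0.003] [191 196 191]
165 [0.593 0.13  0.003] [191 196 192]
180 [0.591 0.124 0.033] [116 113 107]
195 [0.591 0.124 0.075] [117 115 110]
210 [0.59  0.122 0.097] [203 199 189]
225 [0.588 0.116 0.103] [204 200 189]
240 [0.588 0.114 0.118] [64 63 65]
255 [0.587 0.113 0.132] [125 130 129]
270 [0.585 0.107 0.133] [59 59 60]
285 [0.583 0.1   0.132] [61 63 61]
300 [0.581 0.091 0.132] [61 63 63]
315 [ 0.551 -0.016 -0.001] [146 150 130]
```

View pics/w6.png

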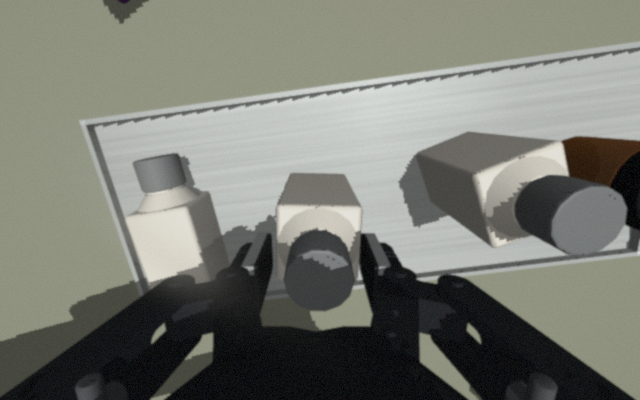

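Bottle standing free, side face vertical, cap top 0.132. I'll rise, then turn the tool about 190° so the wrist camera faces the near bottle's body.

Call:
send_rows(
  moves=[
    [0,0,-0.015,0,0.35],
    [0,0,-0.05,0,0.35],
    [0,0,-0.1,0,0.2],
    [-0.02,-0.01,-0.12,-10,0],
    [-0.02,-0.04,-0.12,-20,0],
    [-0.01,-0.07,-0.12,-30,0],
    [0,-0.09,-0.12,-40,0],
    [0.01,-0.1,-0.12,-50,0],
  ],
)

```text
t: 10.88
position: [0.4894, 0.1413, 0.2403]
orientation: [3.137, 0.005, 2.164]
contact_force: [0.1, 0.5, -0.4]
opening: 0.997
```

Call:
send_rows(
  moves=[
    [0,0,0,-10,0],
    [0,0,0,-20,0],
    [0,0,0,-30,0],
    [0,0,0,-40,0],
    [0,0,0,-50,0],
    [0,0,0,-60,0],
    [0,0,0,-70,0],
    [0,0,0,-80,0],
  ],
)

```text
t: 11.88
position: [0.4897, 0.1413, 0.2416]
orientation: [-3.137, 0.007, -2.717]
contact_force: [-0.1, 0.5, -1.1]
opening: 1.003
```

```bash
python3 - <<'E'
from h import *
go(.4778,.1638,.14,263.3)
grab('top','t7')
z=load('t7');P=cloud(z);h=P[:,:,2];m=np.zeros(h.shape,np.uint8);m[78:310,245:385]=1
cv2.imwrite('pics/t7c.png',cv2.resize(z['im'][75:310,220:400,::-1],None,fx=2.5,fy=2.5))
om=((h>0.03)&(h<0.16)&(m>0)&(z['d']>0)).astype(np.uint8)
n,l,s,ct=cv2.connectedComponentsWithStats(om)
for i in range(1,n):
    if s[i,4]<150: continue
    p=P[l==i];r=cv2.minAreaRect((p[:,:2]*1000).astype(np.float32));print(s[i],ct[i].round(),'z',np.percentile(p[:,2],[5,50,95]).round(3),r)
E
```

```text
t 11.88 pos [0.4897 0.1413 0.2416] yaw -155.7 F [-0.1  0.5 -1.1] open 1.003
shift mm [  2.2  25.9 101.4] turn -58.96910738679014
[316  93  29  33 747] [330. 109.] z [0.046 0.083 0.086] ((799.5808715820312, 67.61872863769531), (56.60352325439453, 56.76115036010742), 23.069812774658203)
[301 142  26  30 672] [314. 156.] z [0.054 0.1   0.135] ((700.425537109375, 98.42884063720703), (48.94107437133789, 47.965633392333984), 6.4429030418396)
[295 198  30  31 611] [309. 213.] z [0.093 0.101 0.135] ((584.8770141601562, 103.24818420410156), (47.94267272949219, 48.02382278442383), 72.38384246826172)
[321 260  16  26 346] [328. 272.] z [0.047 0.051 0.054] ((465.9170837402344, 61.64447784423828), (50.26296615600586, 30.769397735595703), 1.0128223896026611)
```

View pics/t7c.png

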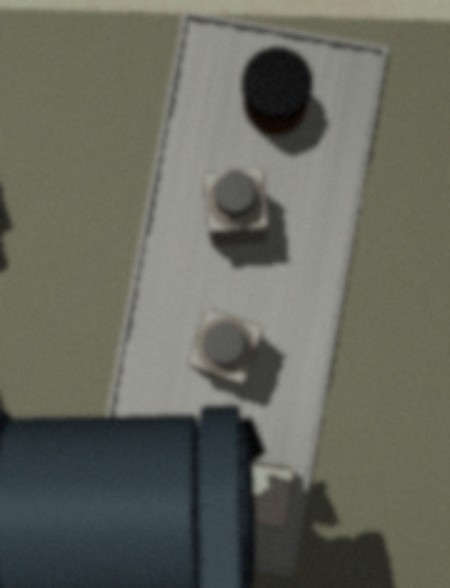

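The first bottle stands at (0.585, 0.103), and the jar and standing bottle haven't moved. Now to above the near cap.

Call:
send_rows(
  moves=[
    [0,0.005,0,-10,0],
    [0.001,0.01,0.01,-20,0],
    [0.002,0.015,0.02,-30,0],
    [0.002,0.02,0.04,-40,0],
    [0.002,0.026,0.06,-50,0],
    [0.002,0.026,0.08,-59,0],
    [0.002,0.026,0.1,-59,0],
    [0.002,0.026,0.101,-59,0],
  ],
)

```text
t: 12.92
position: [0.4769, 0.1639, 0.1398]
orientation: [-3.136, -0.001, -1.683]
contact_force: [-0.8, 0.0, -0.4]
opening: 0.997
```

```bash
python3 - <<'E'
from h import *
go(.4778,.1638,.0275,263.3)
print(get_state()['joint_pos'])
grab('wrist','w8')
tilt('w8',rows=range(30,260,20))
E
```

```text
t 12.93 pos [0.4769 0.1639 0.1398] yaw -96.4 F [-0.8  0.  -0.4] open 0.997
shift mm [ -0.2  -0.2 112.3] turn 0.2995795557058045
[ 9.66447624e-02  1.50561203e-01  1.88008658e+00 -2.73045561e-03
  1.10533344e+00 -2.93202447e+00]
30 [0.462 0.031 0.011] [191 196 194]
50 [0.464 0.053 0.051] [232 233 225]
70 [0.466 0.066 0.05 ] [233 235 228]
90 [0.467 0.079 0.051] [233 234 228]
110 [0.469 0.092 0.05 ] [233 235 228]
130 [0.47  0.106 0.051] [127 125 118]
150 [0.472 0.12  0.051] [125 123 117]
170 [0.473 0.135 0.05 ] [123 122 116]
190 [0.475 0.155 0.035] [130 132 133]
210 [0.477 0.173 0.035] [129 132 132]
230 [0.481 0.203 0.003] [186 189 186]
250 [ 0.484  0.226 -0.   ] [154 158 138]
```

View pics/w8.png

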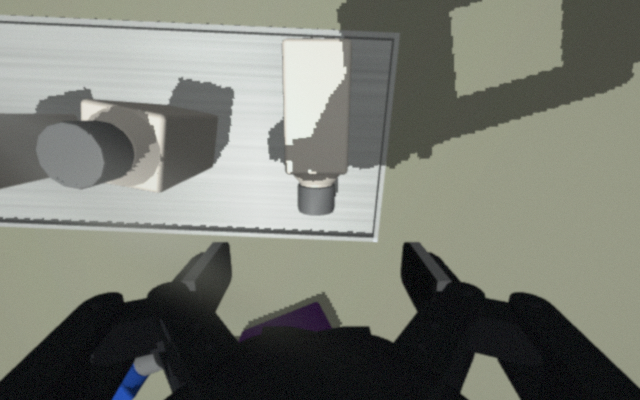

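The near bottle is centred in the jaws: axis column about 317, cap at (316,197). The right finger would come close to the tray's end lip, so I'll pre-close to 0.3 before descending.

Call:
send_rows(
  moves=[
    [0,0,0.02,0,0.3],
    [0,0,0.045,0,0.3],
    [0,0,0.07,0,0.3],
    [0,0,0.09,0,0.3],
    [0,0,0.105,0,0.3],
    [0,0,0.112,0,0.5],
    [0,0,0.112,0,0.58],
    [0,0,0.112,0,0.6],
  ],
)

```text
t: 13.98
position: [0.479, 0.1638, 0.0293]
orientation: [-3.133, -0.001, -1.682]
contact_force: [-1.1, 0.7, 1.1]
opening: 0.401
```

Call:
send_rows(
  moves=[
    [0,0,0,0,0.61],
    [0,0,0,0,0.62],
    [0,0,0,0,0.63],
    [0,0,0,0,0.63],
  ],
)

```text
t: 14.48
position: [0.4793, 0.1639, 0.0297]
orientation: [-3.132, -0.0, -1.682]
contact_force: [-1.7, 0.8, 3.5]
opening: 0.368
```

Call:
send_rows(
  moves=[
    [0.002,0,-0.01,0,0.63],
    [0.006,0,-0.02,0,0.63],
    [0.01,0,-0.029,0,0.63],
    [0.015,0,-0.038,0,0.63],
    [0.015,0,-0.038,0,0.63],
  ],
)

```text
t: 15.1
position: [0.478, 0.1487, 0.0687]
orientation: [-3.13, -0.0, -1.683]
contact_force: [0.2, -0.1, -0.5]
opening: 0.375
```

```bash
python3 - <<'E'
from h import *
go(.4778,.1638,.0275,263.3)
grab('wrist','w9')
tilt('w9',rows=range(20,320,20))
E
```

```text
t 15.1 pos [0.478  0.1487 0.0687] yaw -96.4 F [ 0.2 -0.1 -0.5] open 0.375
shift mm [-15.    2.3  41.2] turn 0.27524704089694296
20 [0.466 0.041 0.052] [235 232 224]
40 [0.467 0.049 0.055] [235 233 225]
60 [0.467 0.058 0.058] [237 235 227]
80 [0.468 0.066 0.061] [237 234 226]
100 [0.469 0.074 0.064] [237 235 227]
120 [0.47  0.082 0.067] [142 138 131]
140 [0.471 0.09  0.07 ] [140 137 130]
160 [0.472 0.099 0.072] [138 135 129]
180 [0.472 0.106 0.075] [139 137 131]
200 [0.473 0.114 0.078] [140 138 130]
220 [0.474 0.124 0.074] [126 124 119]
240 [0.476 0.134 0.074] [74 76 75]
260 [0.476 0.142 0.077] [74 77 75]
280 [0.477 0.151 0.08 ] [74 76 75]
300 [ 0.486  0.218 -0.   ] [170 172 151]
```

Same behaviour, about 20°. Repeating the sequence that worked.

Call:
send_rows(
  moves=[
    [0.005,0,-0.009,0,0.63],
    [0.01,0,-0.018,0,0.63],
    [0.015,0,-0.026,0,0.63],
    [0.02,0,-0.034,0,0.63],
    [0.02,0,-0.042,0,0.63],
    [0.02,0,-0.05,0,0.63],
    [0.02,0,-0.05,0,0.63],
  ],
)

```text
t: 16.02
position: [0.4758, 0.1295, 0.1194]
orientation: [-3.129, 0.001, -1.683]
contact_force: [-0.3, 4.6, 4.0]
opening: 0.37
```

```bash
python3 - <<'E'
from h import *
go(.4778,.1638,.0275,263.3)
grab('wrist','w10')
tilt('w10',rows=range(80,320,15))
E
```

```text
t 16.02 pos [0.4758 0.1295 0.1194] yaw -96.4 F [-0.3  4.6  4. ] open 0.37
shift mm [-34.2   3.1  91.9] turn 0.28082486024118225
80 [0.466 0.035 0.003] [223 226 224]
95 [0.467 0.048 0.038] [168 165 157]
110 [0.467 0.058 0.052] [175 170 162]
125 [0.469 0.067 0.065] [135 132 124]
140 [0.469 0.075 0.076] [124 121 114]
155 [0.47  0.082 0.086] [126 123 117]
170 [0.471 0.089 0.096] [124 122 116]
185 [0.471 0.095 0.104] [124 124 116]
200 [0.472 0.102 0.106] [139 137 129]
215 [0.473 0.109 0.108] [140 137 131]
230 [0.473 0.114 0.115] [64 65 64]
245 [0.473 0.119 0.122] [68 69 69]
260 [0.474 0.123 0.128] [67 67 68]
275 [0.475 0.132 0.126] [62 64 64]
290 [0.478 0.223 0.   ] [148 154 142]
305 [ 0.489  0.241 -0.001] [169 175 150]
```

View pics/w10.png

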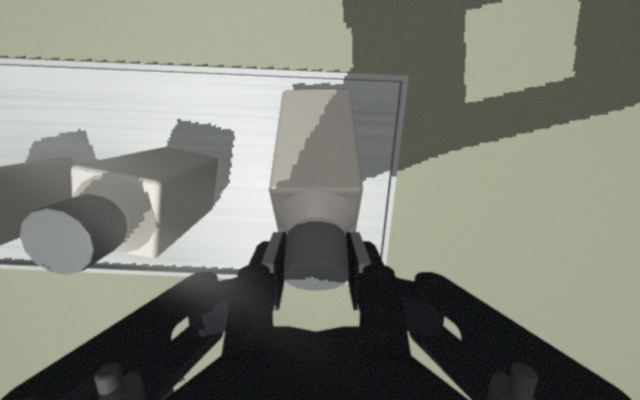

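Tilt is about 54°. The base is near the lip, so I'll lift it clear, shift it 25 mm back toward the middle and lower it, then finish the arc.

Call:
send_rows(
  moves=[
    [0,0,0,0,0.66],
    [0,0,-0.008,0,0.66],
    [0,0,-0.014,0,0.66],
    [-0.01,0,-0.014,0,0.66],
    [-0.02,0,-0.014,0,0.66],
    [-0.028,0,-0.012,0,0.66],
    [-0.028,0,-0.006,0,0.66],
    [-0.028,0,0,0,0.63],
  ],
)

```text
t: 17.08
position: [0.4792, 0.1579, 0.1192]
orientation: [-3.129, 0.002, -1.683]
contact_force: [-1.2, 4.0, 10.8]
opening: 0.372
```

```bash
python3 - <<'E'
from h import *
go(.4778,.1638,.0275,263.3)
grab('wrist','w11')
tilt('w11',rows=range(80,320,15))
E
```

```text
t 17.07 pos [0.4792 0.1579 0.1192] yaw -96.4 F [-1.2  4.  10.8] open 0.372
shift mm [-5.5  3.3 91.6] turn 0.2956588718388957
80 [0.47  0.063 0.003] [220 224 223]
95 [0.47  0.077 0.035] [171 167 159]
110 [0.471 0.086 0.05 ] [171 167 159]
125 [0.472 0.095 0.063] [127 125 118]
140 [0.473 0.103 0.075] [122 120 113]
155 [0.474 0.111 0.085] [125 122 116]
170 [0.474 0.117 0.095] [126 122 116]
185 [0.475 0.123 0.104] [126 124 114]
200 [0.476 0.13  0.106] [143 139 134]
215 [0.476 0.137 0.108] [143 141 134]
230 [0.477 0.143 0.114] [63 65 65]
245 [0.477 0.148 0.121] [65 67 67]
260 [0.478 0.151 0.127] [69 70 71]
275 [0.479 0.16  0.127] [61 61 64]
290 [0.48  0.175 0.116] [127 132 132]
305 [ 0.491  0.27  -0.   ] [170 174 150]
```

Call:
send_rows(
  moves=[
    [0.01,0,-0.003,0,0.63],
    [0.02,0,-0.005,0,0.63],
    [0.03,0,-0.006,0,0.63],
    [0.04,0,-0.005,0,0.63],
    [0.049,0,-0.004,0,0.63],
    [0.058,0,-0.003,0,0.63],
    [0.067,0,-0.001,0,0.63],
    [0.069,0,-0.001,0,0.63],
  ],
)

```text
t: 18.12
position: [0.4721, 0.0876, 0.1206]
orientation: [-3.127, 0.001, -1.684]
contact_force: [0.1, -0.6, 4.0]
opening: 0.372
```

```bash
python3 - <<'E'
from h import *
go(.4746,.1209,.1194,263.3)
grab('wrist','w12')
tilt('w12',rows=range(80,320,12))
E
```

```text
t 18.12 pos [0.4721 0.0876 0.1206] yaw -96.5 F [ 0.1 -0.6  4. ] open 0.372
shift mm [-33.4   1.3   1.2] turn 0.1978219279797031
80 [ 0.462 -0.007 -0.001] [186 188 164]
92 [ 0.463  0.001 -0.   ] [187 189 168]
104 [ 0.464  0.011 -0.   ] [186 189 167]
116 [ 0.465  0.02  -0.   ] [186 190 167]
128 [0.466 0.03  0.001] [96 98 95]
140 [0.467 0.039 0.003] [110 113 111]
152 [0.468 0.049 0.003] [109 114 111]
164 [0.47  0.059 0.003] [110 113 111]
176 [0.47  0.065 0.025] [102  99  94]
188 [0.47  0.066 0.059] [107 104 100]
200 [0.469 0.067 0.085] [103 101  96]
212 [0.47  0.069 0.098] [132 130 122]
224 [0.47  0.074 0.103] [132 130 121]
236 [0.47  0.078 0.108] [57 57 59]
248 [0.47  0.078 0.124] [54 57 55]
260 [0.47  0.079 0.133] [73 77 76]
272 [0.471 0.085 0.133] [75 77 77]
284 [0.472 0.091 0.133] [71 76 74]
296 [0.472 0.097 0.133] [147 152 153]
308 [0.473 0.104 0.133] [149 150 151]
```

View pics/w12.png

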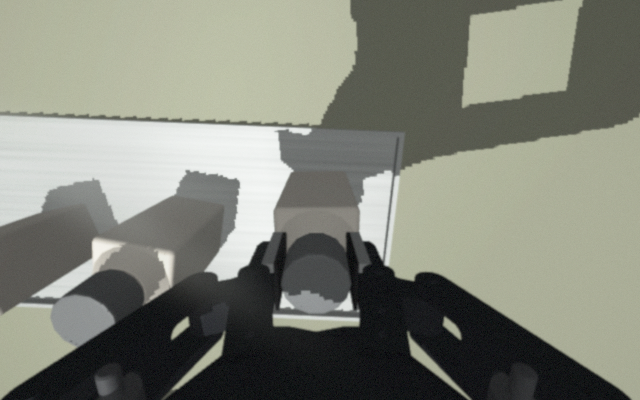

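Upright: cap top is flat at 0.133 and the side is within 2° of vertical. I'll tighten, lift and carry it 33 mm to the row line.

Call:
send_rows(
  moves=[
    [0,0,0,0,0.66],
    [0,0,0,0,0.7],
    [0,0,-0.005,0,0.7],
    [0,0,-0.01,0,0.7],
    [-0.009,0,-0.01,0,0.7],
    [-0.019,0.001,-0.01,0,0.7],
    [-0.028,0.001,-0.01,0,0.7],
    [-0.033,0.001,-0.01,0,0.7],
  ],
)

```text
t: 19.18
position: [0.4745, 0.1214, 0.1304]
orientation: [-3.127, 0.001, -1.683]
contact_force: [-0.6, 0.2, -2.1]
opening: 0.359
```

Call:
send_rows(
  moves=[
    [0,0,0,0,0.7],
    [0,0,0.003,0,0.7],
    [0,0,0.006,0,0.7],
    [0,0,0.008,0,0.7],
    [0,0,0.009,0,0.7],
    [0,0,0.01,0,0.7],
    [0,0,0.0105,0,0.7],
    [0,0,0.0105,0,0.7],
  ],
)

```text
t: 20.18
position: [0.475, 0.1213, 0.1211]
orientation: [-3.127, 0.001, -1.683]
contact_force: [-3.9, -1.2, 8.2]
opening: 0.359
```

```bash
python3 - <<'E'
from h import *
go(.4746,.1209,.1194,263.3)
E
```

```text
t 20.18 pos [0.475  0.1213 0.1211] yaw -96.4 F [-3.9 -1.2  8.2] open 0.359
shift mm [0.4 0.4 1.7] turn 0.26845631066839815
```

On the floor, with 8 N contact. Releasing slowly, then rising.

Call:
send_rows(
  moves=[
    [0,0,0,0,0.66],
    [0,0,0,0,0.64],
    [0,0,0,0,0.63],
    [0,0,0,0,0.62],
    [0,0,0,0,0.6],
    [0,0,0,0,0.57],
    [0,0,0,0,0.52],
    [0,0,0,0,0.45],
  ],
)

```text
t: 21.18
position: [0.475, 0.1213, 0.1211]
orientation: [-3.127, 0.001, -1.683]
contact_force: [0.0, -0.3, -0.2]
opening: 0.552
```

Call:
send_rows(
  moves=[
    [0,0,0,0,0.35],
    [0,0,-0.01,0,0.35],
    [0,0,-0.04,0,0.35],
    [0,0,-0.08,0,0.35],
    [0,0,-0.12,0,0.3],
    [-0.05,0,-0.12,0,0.2],
    [-0.1,0,-0.12,0,0.1],
    [-0.15,0,-0.12,0,0],
  ],
)

```text
t: 22.18
position: [0.4903, 0.2719, 0.2424]
orientation: [-3.125, 0.001, -1.684]
contact_force: [-0.6, 0.5, 0.4]
opening: 0.995
```

Call:
send_rows(
  moves=[
    [-0.05,0,0,0,0],
    [-0.1,0,0,0,0],
    [-0.15,0,0,0,0],
    [-0.15,0,0,0,0],
  ],
)

```text
t: 22.68
position: [0.5066, 0.424, 0.2427]
orientation: [-3.125, 0.002, -1.68]
contact_force: [-0.3, 0.5, 0.9]
opening: 0.999
```

```bash
python3 - <<'E'
from h import *
go(.4746,.1209,.1194,263.3)
grab('top','t9');grab('scene','s9')
z=load('t9');P=cloud(z);h=P[:,:,2];m=np.zeros(h.shape,np.uint8);m[78:310,245:385]=1
cv2.imwrite('pics/t9c.png',cv2.resize(z['im'][75:310,220:400,::-1],None,fx=2.5,fy=2.5))
om=((h>0.03)&(h<0.16)&(m>0)&(z['d']>0)).astype(np.uint8)
n,l,s,ct=cv2.connectedComponentsWithStats(om)
for i in range(1,n):
    if s[i,4]<150: continue
    p=P[l==i];r=cv2.minAreaRect((p[:,:2]*1000).astype(np.float32));d=np.array(r[0])-[637.6,95.1];a=np.radians(-9)
    print('z',np.percentile(p[:,2],[5,50,95]).round(3),r,'row',d@[np.cos(a),np.sin(a)],d@[-np.sin(a),np.cos(a)])
E
```

```text
t 22.68 pos [0.5066 0.424  0.2427] yaw -96.3 F [-0.3  0.5  0.9] open 0.999
shift mm [305.    0.8 122.7] turn 0.449140930595604
z [0.044 0.083 0.086] ((800.0948486328125, 67.82353210449219), (56.67888641357422, 56.953330993652344), 73.18983459472656) row 164.76124706482142 -1.5208545953433443
z [0.055 0.101 0.135] ((700.56103515625, 98.38288116455078), (48.75798416137695, 47.93480682373047), 6.073593616485596) row 61.67232457686152 13.091739302833334
z [0.093 0.102 0.135] ((584.884033203125, 103.28204345703125), (48.0224494934082, 47.95492935180664), 72.36106872558594) row -53.346899359610475 -0.1652851401952109
z [0.092 0.101 0.135] ((475.64813232421875, 122.19021606445312), (47.70368957519531, 47.95738220214844), 84.27816009521484) row -164.19581489884274 1.4218367689363554
```

View pics/t9c.png

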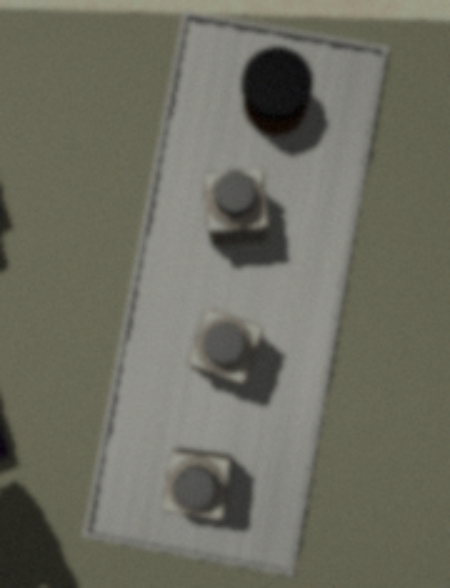

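View pics/s9.png

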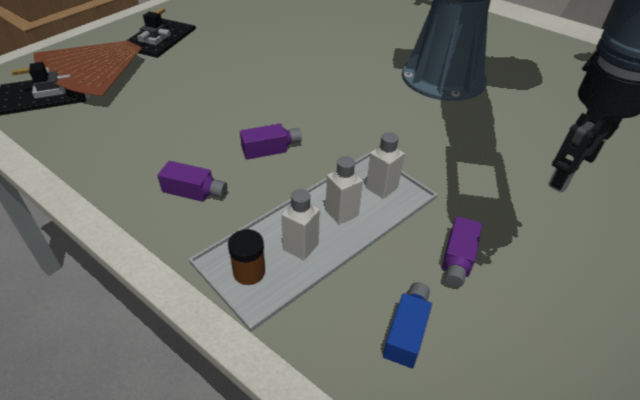

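Both pictures show all four things standing in the row, with the arm clear of them. Handing in.

```bash
python3 -c "
from workcell import ticket; print(ticket.close_job())"
```

```text
the job is handed in; nothing more can be done
None
```

Both tipped white bottles now stand cap up in the two gaps of the row, and the job is handed in at about 23 s. For each one I gripped the cap lightly, lifted it so it pivoted upright on its base edge, carried it to the row line, set it down at about 8 N and let go slowly.

**Last checks (top and scene pictures, before handing in):**

| Check | Result |
|---|---|
| Position along the row | −53 mm and −164 mm from the tray's centre (about −55 and −165 mm intended) |
| Distance off the middle line | within 1.5 mm for both |
| Clearance | over 50 mm between neighbouring bodies |
| Upright | highest points read about 135 mm on both; a standing bottle on the tray floor should read 134 mm |
| Jar and standing bottle | less than 1 mm change from the first measurement |
| Blue and purple look-alikes | not touched |
| Arm | clear of everything, gripper open |

**Swerve on the second bottle:** its base was heading for the tray lip partway up. I lifted it clear, moved it 28 mm back and then finished standing it. No check failed or disagreed.

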